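Fit the second dowel into a bevelled stave

TASK

Finish dowelling the bevelled end of the wooden stave that stands in the vise: from the three dowels in the drilled block take the middle-length one and push it down into the empty slanting hole until it is fully home, so that it stands out as far as the dowel already fitted beside it. Let go of it there, leave the other two dowels standing in the block, and do not disturb the tape measure or the sanding block.

Things in the scene. Friction and masses are not known exactly. Their poses are not given: they have to be found in the camera images.
- open_hole: The empty blind hole in the stave's bevelled upper end: round, 17.5 mm wide, 40 mm deep, square to the bevelled face. Origin: centre of its mouth, in the plane of the face. z points out of the hole along its axis, 30 degrees from vertical, leaning to the robot's left (give or take 25 degrees); x runs up the slope of the face; y runs level along it, away from the robot.
- stave: Brown wooden stave upright in the vise, 46 mm thick, 150 mm wide, 102 mm high on its low side, 128 on its high side, its top bevelled 30 degrees toward the robot's left. Fixed. Origin: centre of its underside; z up, y along its width, away from the robot. In the bevel are the empty hole (at y = -40 mm) and, at y = +40 mm, a like hole with its fitted dowel, 16 mm thick, 60 mm out of the face.
- vise: Small grey steel machine vise, 75 x 203 x 54 mm, fixed on the saw table, that grips the lower end of the stave. Origin: centre of its underside; z up, its y axis runs level to the robot's right through the stave, whose middle is at y = +39 mm; the screw bar is at its -y end, on the robot's left.
- dowel_block: Dark wooden block, 170 x 52 x 45 mm, fixed on the saw table, with three round holes 17.5 mm wide and 30 mm deep in its top, in a row along its x axis at x = -55, 0 and +55 mm. Origin: centre of its underside, z up. One dowel stands upright in each hole, in any order.
- dowel_middle: The dowel to be fitted: pale fluted wooden pin, 16 mm thick, 100 mm long, both ends alike and chamfered 3 mm, about 20 g, standing upright in a hole of the block so that 70 mm of it shows. Origin: centre of its lower end; z along the dowel, upward at the start.
- dowel_middle_mid (a point): Point in the middle of the middle-length dowel's length, on its axis, 50 mm from either end. Same axes as dowel_middle.
- dowel_short: Dowel of the same kind, 16 mm thick but only 75 mm long, upright in the block (45 mm of it shows). Origin: centre of its lower end; z up. To be left there.
- dowel_long: Dowel of the same kind, 16 mm thick but 125 mm long, upright in the block (95 mm of it shows). Origin: centre of its lower end; z up. To be left there.
- tape_measure: Bystander: yellow tape measure, 35 x 90 x 63 mm, standing on the table between the vise and the block, near the robot. Origin: middle of its underside.
- sanding_block: Bystander: cork-topped sanding block, 65 x 100 x 30 mm, lying on the table between and beyond the vise and the block. Origin: middle of its underside.

How it is judged:
On the way:
1. the middle-length dowel is drawn clear of the block (height (world z) of dowel_middle above 0.06 m), for 0.2 s.
At the end, for the whole second after the job is handed in: The middle-length dowel is in the stave's empty hole, within 4 mm of its bottom, its middle within 6 mm of the hole's axis, within 8 degrees of its direction, released and at rest; the short and long dowels still stand upright in the block, within 10 mm of where they were (z of dowel_middle_mid in the frame of open_hole between 0 and 0.014 m and x of dowel_middle_mid in the frame of open_hole between -0.006 and 0.006 m and y of dowel_middle_mid in the frame of open_hole between -0.006 and 0.006 m and angle between the z axis of dowel_middle and the z axis of open_hole, either way round below 0.14 rad and linear speed of dowel_middle below 0.02 m/s and distance of each of dowel_short, dowel_long from where it was at the start of the episode below 0.01 m and angle between each of dowel_short, dowel_long's own z axis and vertical below 0.15 rad); the robot touches nothing.
It fails at once if the short or the long dowel is lifted out of its hole in the block (distance of any of dowel_short, dowel_long from where it was at the start of the episode above 0.03 m).
It fails at once if the tape measure or the sanding block is shifted by more than 30 mm (distance of any of tape_measure, sanding_block from where it was at the start of the episode above 0.03 m).
It also fails if it takes over 51 s, if anything falls off the work surface, if the arm or the gripper's body presses on something with over 40 N, if the wrist force passes 120 N, or if a joint passes its speed limit or range.

ROBOT

A 6-joint arm with a two-finger parallel gripper is mounted at the origin on the work surface; the furniture and walls round the work are solid. World frame = base frame: x ahead of the robot, y to its left, z up, the work surface at z = 0. Lengths are in m, angles in rad, forces in N, time in s.
With the tool pointing down it reaches from about 0.3 to 0.95 m from the base axis. Payload 3.1 kg.
Tool frame: the origin (TCP) lies at the very end of the fingers, on their centre line; the grasp point (between the pads) lies ctrl.pinch_z behind it (ctrl.pinch_z is the distance from the TCP to the grasp point, in m); z points along the fingers, y is the line along which they close (so a half turn about z gives the same grasp; the last joint's range is limited). The gripper opens to 85 mm and grips with 20 to 120 N. Pads are 22 mm wide; open, the fingers measure 114 mm over their backs; the gripper's body (76 mm by 85 mm) begins 54 mm behind the grasp point. The pads swing forward as they close: fully open they stand 13 mm farther back than shut.
Start: joints at [1.145, 0.308, 1.634, -0, 1.2, -0.07], TCP at [0.218, 0.586, 0.231] pointing down, gripper open.
Joint ranges: [-3.06, 3.06], [-0.79, 1.96], [0.05, 2.63], [-1.19, 4.34], [0.05, 2.64], [-2.94, 2.94]. Speed limits (rad/s): [2.79, 2.79, 3.14, 3.14, 3.14, 3.14].

INTERFACE

Orientations are given as a rotation vector (axis times angle).
In Python, from cell import ctrl gives the robot as it stands.
- The arm moves only by the tool shift_gripper, called after "Request:" in YAML: its name, and indented under it one key for each argument. Schema: {"type":"object","properties":{"increments":{"type":"string"},"finger_gap":{"type":"number"},"squeeze":{"type":"number"},"only":{"type":"string"},"quiet":{"type":"boolean"},"lines":{"type":"string"}},"required":["increments"],"additionalProperties":false}. increments is a string of 1 to 5 rows, parted by semicolons, with the numbers parted by spaces; each row has 6 numbers: dx, dy, dz in m, then a rotation vector rx, ry, rz in rad; each row is the pose to reach, as a shift and turn from the pose commanded when the call began, along the tool's axes at that moment; what a row does not reach only later rows make up. A row lasts 1/10 s, in which the tool goes at most 0.05 m and 0.15 rad, less where a joint would pass 70% of its speed; a pose out of reach is approached as far as the arm can. finger_gap is the finger opening in m, set as the call begins (left out keeps the last). The fingers move at their own pace and stop on an object; squeeze is the grip in N (left out, the last holds). Time passes only in rows, so rows that do not move let the fingers close. The tool returns the time, the measured TCP pose, the force, the opening and the grip force at its end. only (a regular expression) keeps the lines of the reply that match it, lines (a string "A,B") keeps lines A to B, and quiet returns only ok. Input that does not fit is refused with a message, and nothing moves.
- ctrl.get_state(): the state, without advancing time (a new reading comes with each control period).
- ctrl.get_image(name): name is "side" or "top"; returns the picture (400x640x3 uint8, red, green, blue); there is no depth.
- ctrl.calibration(name): a dict with "fx", "fy", "cx", "cy" (pixels), "distortion" ([k1, k2, p1, p2, k3] as OpenCV has them; the pictures are not rectified), "R" (3x3) and "t" (3): a world point X has camera coordinates R X + t. Camera axes: x right, y down, z forward; pixel columns grow to the right and rows downward; lengths in m; the calibration is good to about 2 mm. A picture is of the moment at which its call begins. calibration takes no time and is no camera call.
- ctrl.close_job(): hands the job in; it is judged then, once.
The state is a dict: "t": time; "q": joint angles; "joint_vel": joint speeds; "joint_efforts": joint torques, N m; "position": TCP position; "orientation": TCP orientation; "wrist_force": force on the tool from outside, world axes, zero at the start; "ft_torque": the same for the moment, N m; "gripper_width": finger opening in m; "finger_force": force on a finger pad.
Only numpy, scipy, OpenCV 4.12 (cv2) and the standard library are available. Lean on these libraries where they do the work, as an engineer would, in place of code of your own. Each camera call takes 0.05 s, during which the arm holds its last target. There are 200 camera calls.

## Working session

There is one attempt and no reset: what is moved stays moved. The work goes in short steps, Python scripts to look and compute and a tool call to move; the robot and the scene stay as the last step left them, time stands still between calls to the robot, and variables do not carry over. Pictures are saved under pics/ and viewed, at most 10 in all, crops included, and the job is handed in when it is done.

```bash
ls; mkdir -p pics
```

Run:
```python
from cell import ctrl
import cv2,numpy as np
for n in("side","top"):
    im=ctrl.get_image(n); np.save(f"pics/{n}0.npy",im); cv2.imwrite(f"pics/{n}0.png",im[:,:,::-1])
    c=ctrl.calibration(n); print(n,{k:np.round(v,4).tolist() for k,v in c.items()})
s=ctrl.get_state();print(s,ctrl.pinch_z)
```

```text
cell.py
pics
side {'fx': 461.8802, 'fy': 461.8802, 'cx': 318.4459, 'cy': 209.6233, 'distortion': [-0.0006, 0.0, 0.0, 0.0, 0.0], 'R': [[-0.8015, -0.5976, 0.0215], [-0.2916, 0.3592, -0.8866], [0.5221, -0.7168, -0.4621]], 't': [0.4032, 0.2578, 0.6359]}
top {'fx': 389.48, 'fy': 389.48, 'cx': 320.9282, 'cy': 196.0331, 'distortion': [-0.0766, 0.0, 0.0, 0.0, 0.0], 'R': [[-0.0045, -0.9995, 0.0309], [-0.9806, -0.0016, -0.1958], [0.1958, -0.0312, -0.9802]], 't': [-0.0334, 0.5264, 0.8642]}
{'t': 0.1, 'q': array([ 1.14532102e+00,  3.08914897e-01,  1.63507503e+00,  1.54898119e-05,
        1.19970922e+00, -6.97177630e-02]), 'joint_vel': array([-0.00010842, -0.00122031, -0.00206174, -0.00016863,  0.00060238,
       -0.00097013]), 'joint_efforts': array([-5.18946708e-04, -4.16407979e+01, -2.77644396e+01, -7.34832679e-05,
        4.01254583e-03, -1.12070191e-05]), 'position': array([0.21740695, 0.5851627 , 0.2301563 ]), 'orientation': array([-0.55579496, -3.09149718,  0.00320186]), 'wrist_force': array([ 0.76427889,  0.30403993, -0.56085726]), 'ft_torque': array([-0.05908869,  0.03978723,  0.00023254]), 'finger_force': 0.0, 'gripper_width': 0.08519567177964772} 0.0187
```
View pics/side0.png

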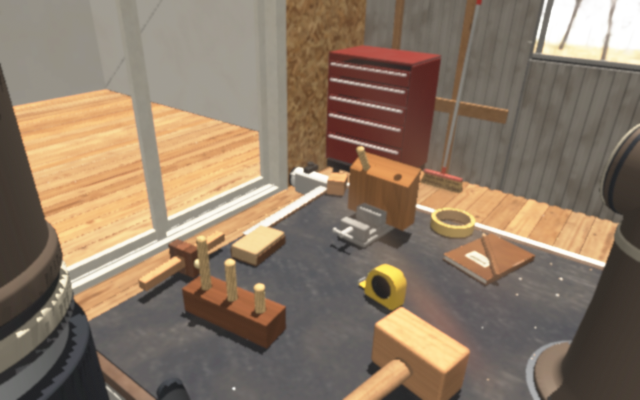

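View pics/top0.png

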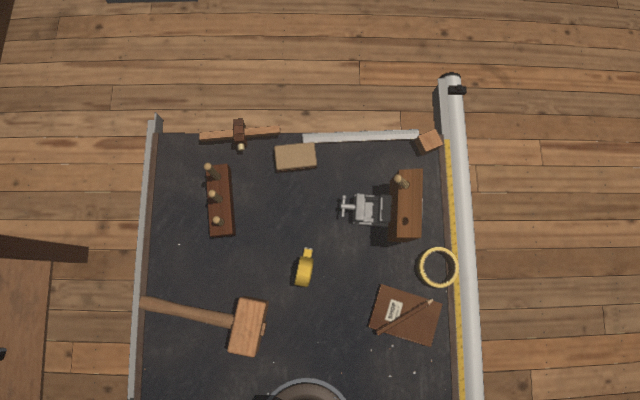

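The side view shows the block with the long dowel (top about 201,240), the middle one (230,262, in the centre hole) and the short one (259,288). The stave is near (385,190), with its empty hole at (397,177) and the fitted dowel's tip at (361,150). In the top view the block's dowels are at (208,167), (212,194) and (216,220), and the hole is at (405,220). Next I'll enlarge these areas.

Run:
```python
import cv2,numpy as np
def crop(n,x,y,w,h,s):
    c=cv2.imread(f"pics/{n}0.png")[y:y+h,x:x+w]
    c=cv2.resize(c,None,fx=s,fy=s,interpolation=cv2.INTER_CUBIC)
    for k in range(0,w,10): cv2.putText(c,str(x+k),(k*s,8),0,.3,(255,255,255),1); cv2.line(c,(k*s,10),(k*s,14),(255,255,255),1)
    for k in range(0,h,10): cv2.putText(c,str(y+k),(0,k*s+4),0,.3,(0,255,255),1); cv2.line(c,(22,k*s),(26,k*s),(0,255,255),1)
    return c
m=np.vstack([np.hstack([crop("side",340,140,100,75,4),crop("side",185,230,100,75,4)]),np.hstack([crop("top",345,165,100,75,4),crop("top",180,160,100,75,4)])])
cv2.imwrite("pics/mos.png",m)
```

View pics/mos.png

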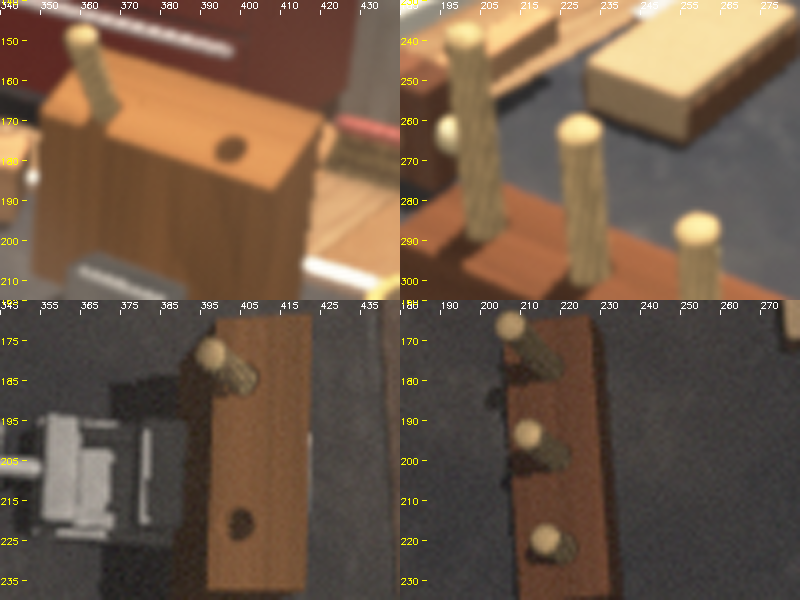

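The mosaic puts these points in side/top pixels:
- **Empty hole:** about (397.5,177) and (405,220.8).
- **Fitted dowel's tip:** (360.5,149) and (398,178).
- **Middle dowel's top:** (230,262.5) and (212,193).
- **Stave's near corners, side view:** (420.5,170) and (408,187).

I'll refine these with masks and triangulate.

Create h.py:
```python
import cv2,numpy as np
from cell import ctrl
C={n:ctrl.calibration(n) for n in("side","top")}
def K(c): return np.array([[c["fx"],0,c["cx"]],[0,c["fy"],c["cy"]],[0,0,1.]])
def und(n,p):
    c=C[n]; return cv2.undistortPoints(np.array([[p]],float),K(c),np.array(c["distortion"]))[0,0]
def ray(n,p):
    c=C[n];R=np.array(c["R"]);d=R.T@np.r_[und(n,p),1]; return -R.T@np.array(c["t"]),d/np.linalg.norm(d)
def tri(ps,pt):
    (a,d),(b,e)=ray("side",ps),ray("top",pt)
    s=np.linalg.lstsq(np.c_[d,-e],b-a,rcond=None)[0]; p,q=a+s[0]*d,b+s[1]*e
    return (p+q)/2,np.linalg.norm(p-q)
def plane(n,p,z):
    a,d=ray(n,p); return a+d*(z-a[2])/d[2]
def proj(n,X):
    c=C[n];return cv2.projectPoints(np.array(X,float).reshape(-1,1,3),cv2.Rodrigues(np.array(c["R"]))[0],np.array(c["t"],float),K(c),np.array(c["distortion"]))[0][:,0]
def blob(im,p,r,dark=False,t=None):
    x,y=int(p[0])-r,int(p[1])-r; g=cv2.cvtColor(im[y:y+2*r+1,x:x+2*r+1],cv2.COLOR_RGB2GRAY); g=cv2.resize(g,None,fx=8,fy=8,interpolation=cv2.INTER_CUBIC)
    m=cv2.threshold(g,t or 0,255,(cv2.THRESH_BINARY_INV if dark else cv2.THRESH_BINARY)|(0 if t else cv2.THRESH_OTSU))[1]
    n,l,st,ce=cv2.connectedComponentsWithStats(m); k=l[8*r+4,8*r+4] or 1+np.argmax(st[1:,4])
    return (ce[k]-3.5)/8+[x,y],st[k,2:]/[8,8,64]
```

Run:
```python
from h import *
S,T=np.load("pics/side0.npy"),np.load("pics/top0.npy")
print("cams",[ray(n,(320,200))[0].round(3) for n in C])
for nm,ps,pt,r,dk in[("mid",(230,262.5),(212,193.2),7,0),("short",(259.5,287),(216.5,219.7),7,0),("long",(201.2,239.2),(207.7,166.5),7,0),("fit",(360.5,149),(398,178.2),7,0),("hole",(397.5,177),(405,220.8),7,1)]:
    a,sa=blob(S,ps,r,dk,None if dk else 175);b,sb=blob(T,pt,r,dk)
    X,e=tri(a,b);X2,e2=tri(ps,pt);print(nm,a.round(1),sa.round(1),b.round(1),sb.round(1),X.round(4),round(e,4),"| eye",X2.round(4),round(e2,4))
for z,ps,pt in[(.128,(420.5,170),(421.2,237.8)),(.102,(408.2,187),(396.8,237))]:
    print(z,tri(ps,pt),plane("side",ps,z),plane("top",pt,z))
```

```text
cams [array([0.066, 0.604, 0.514]), array([ 0.347, -0.006,  0.951])]
mid [229.5 261.9] [10.   6.9 53.3] [211.6 192.9] [ 7.   7.1 38.4] [0.521  0.2076 0.1131] 0.0004 | eye [0.5206 0.207  0.112 ] 0.0003
short [259.  286.6] [10.2  7.4 59.8] [216.  219.2] [ 7.   7.  37.6] [0.4665 0.2012 0.0882] 0.0006 | eye [0.4658 0.2005 0.0873] 0.0013
long [202.7 237. ] [ 15.   11.2 101.4] [207.3 165.8] [ 7.2  6.9 38.4] [0.574  0.2125 0.1404] 0.0016 | eye [0.5749 0.2136 0.1361] 0.0011
fit [360.4 148.1] [ 6.1  4.1 19.8] [400.9 177.4] [ 11.6  15.  119.3] [ 0.5412 -0.1946  0.1801] 0.0021 | eye [ 0.5385 -0.1888  0.1806] 0.0002
hole [397.2 177. ] [ 8.1  7.  43.8] [404.8 220.7] [ 6.6  8.4 42.4] [ 0.4576 -0.2109  0.1317] 0.0014 | eye [ 0.4573 -0.2114  0.1316] 0.0012
0.128 (array([ 0.4198719 , -0.23968417,  0.14822813]), np.float64(0.0026249033367143283)) [ 0.44065945 -0.28571945  0.128     ] [ 0.4204824  -0.24613457  0.128     ]
0.102 (array([ 0.42308196, -0.19383586,  0.12489771]), np.float64(0.0007025873093048272)) [ 0.44442613 -0.24066832  0.102     ] [ 0.42486461 -0.19920274  0.102     ]
```

Add to h.py:
```python
from scipy.spatial.transform import Rotation as Ro
def delta(P,R=None):
    s=ctrl.get_state();R0=Ro.from_rotvec(s["orientation"])
    d=R0.inv().apply(np.array(P)-s["position"]); w=(R0.inv()*R).as_rotvec() if R is not None else np.zeros(3)
    print("t",round(s["t"],2),"pos",s["position"].round(4),"delta",d.round(4),w.round(4),"F",s["wrist_force"].round(1),"w",round(s["gripper_width"],4))
def Rt(phi,tilt):  # tool x along -stave y, tool z = -(hole axis)
    y=np.array([np.cos(phi),np.sin(phi),0]);l=np.array([-np.sin(phi),np.cos(phi),0])
    z=-(np.sin(tilt)*l+[0,0,np.cos(tilt)]);x=-y
    return Ro.from_matrix(np.c_[x,np.cross(z,x),z])
```

Run:
```python
from h import *
T=np.load("pics/top0.npy"); g=cv2.GaussianBlur(T[:,:,0].astype(float)-T[:,:,2],(3,3),0)
lo,hi=[],[]
for v in range(190,233,2):
    r=g[v]; xs=np.arange(385,435); a=r[385:435]>20
    k=[i for i in range(1,50) if a[i] and not a[i-1]]; j=[i for i in range(1,50) if not a[i] and a[i-1]]
    if v%8==0:print(v,[xs[i] for i in k],[xs[i] for i in j],r[390:426:2].round().astype(int).tolist())
```

```text
192 [np.int64(391), np.int64(397)] [np.int64(395), np.int64(423)] [19, 22, 21, 19, 45, 62, 65, 68, 68, 66, 66, 61, 63, 62, 59, 60, 36, 9]
200 [np.int64(394)] [np.int64(423)] [8, 17, 20, 23, 51, 63, 65, 68, 68, 67, 65, 62, 65, 63, 61, 57, 31, 9]
208 [np.int64(393)] [np.int64(423)] [9, 19, 22, 25, 53, 64, 66, 69, 68, 66, 65, 63, 65, 64, 60, 58, 27, 9]
216 [np.int64(392)] [np.int64(422)] [12, 21, 20, 29, 59, 65, 65, 58, 61, 65, 66, 63, 65, 64, 62, 58, 19, 7]
224 [np.int64(390), np.int64(395)] [np.int64(394), np.int64(422)] [21, 22, 20, 34, 62, 67, 53, 38, 48, 64, 66, 64, 66, 65, 61, 57, 17, 6]
232 [np.int64(393)] [np.int64(422)] [20, 20, 21, 37, 64, 67, 68, 68, 69, 68, 67, 64, 66, 65, 62, 57, 16, 6]
```

Request:
shift_gripper:
  increments: "0 0 0 0 0 -0.13;0 0 0 0 0 -0.264"
  finger_gap: 0.05
  squeeze: 60

```text
t: 0.3
position: [0.2175, 0.5854, 0.2305]
orientation: [-0.136, -3.138, 0.002]
wrist_force: [0.3, 0.2, -0.0]
gripper_width: 0.0592
finger_force: 0.0
```

Run:
```python
from h import *
delta([.5206,.2070,.18],Rt(-.093,0))
```

```text
t 0.3 pos [0.2175 0.5854 0.2305] delta [-0.3346 -0.3507  0.0508] [-0.0013 -0.0005  0.0066] F [ 0.3  0.2 -0. ] w 0.0592
```

Request:
shift_gripper:
  increments: "-0.034 -0.035 0 0 0 0;-0.068 -0.07 0 0 0 0;-0.102 -0.105 0 0 0 0;-0.136 -0.14 0 0 0 0;-0.17 -0.175 0 0 0 0"
  quiet: true

```text
ok
```

Request:
shift_gripper:
  increments: "-0.034 -0.035 0 0 0 0;-0.068 -0.07 0 0 0 0;-0.102 -0.105 0 0 0 0;-0.136 -0.14 0.02 0 0 0;-0.1646 -0.1757 0.04 0 0 0"

```text
t: 1.3
position: [0.5193, 0.2065, 0.1927]
orientation: [0.144, 3.136, 0.002]
wrist_force: [0.4, 0.0, 0.5]
gripper_width: 0.0498
finger_force: 0.0
```

Run:
```python
from h import *
# low/high long edges of stave, top view: half-level crossings of R-B
T=np.load("pics/top0.npy"); g=cv2.GaussianBlur(T[:,:,0].astype(float)-T[:,:,2],(3,3),0)
L,H=[],[]
for v in list(range(192,234,2)):
    r=g[v]; i=next(i for i in range(392,404) if r[i]>44); L.append((i-(r[i]-44)/(r[i]-r[i-1]),v))
    i=next(i for i in range(426,412,-1) if r[i]>34); H.append((i+(r[i]-34)/(r[i]-r[i+1]),v))
for E,z in((L,.1175),(H,.1435)):
    P=np.array([plane("top",p,z) for p in E]); c=np.polyfit(P[:,0],P[:,1],1); print("edge phi",np.arctan(c[0]),"y at x=.457:",np.polyval(c,.457))
delta([.5206,.2070,.18],Rt(-.093,0))
```

```text
edge phi -0.0796499403313609 y at x=.457: -0.19694233653768567
edge phi -0.0762227606544171 y at x=.457: -0.2439820419285494
t 1.3 pos [0.5193 0.2065 0.1927] delta [-0.0012  0.0006  0.0127] [0.0012 0.0025 0.001 ] F [0.4 0.  0.5] w 0.0498
```

Request:
shift_gripper:
  increments: "-0.0014 0.0007 0.04 0 0 0;-0.0014 0.0007 0.08 0 0 0;-0.0014 0.0007 0.114 0 0 0;-0.0014 0.0007 0.114 0 0 0"

```text
t: 1.7
position: [0.5134, 0.2065, 0.0726]
orientation: [-0.145, -3.126, 0.007]
wrist_force: [-0.8, -0.7, 0.1]
gripper_width: 0.0502
finger_force: 0.0
```

Request:
shift_gripper:
  increments: "0 0 0 0 0 0;0 0 0 0 0 0;0 0 0 0 0 0;0 0 0 0 0 0"
  finger_gap: 0.0
  squeeze: 80

```text
t: 2.1
position: [0.5208, 0.2087, 0.0809]
orientation: [0.143, 3.134, 0.001]
wrist_force: [0.0, -3.2, 4.8]
gripper_width: 0.0141
finger_force: 78.1
```

Run:
```python
from h import *
delta([.5206,.2070,.18],Rt(-.08,0))
```

```text
t 2.1 pos [0.5208 0.2087 0.0809] delta [-0.0004 -0.0017 -0.0991] [ 0.0006  0.0043 -0.011 ] F [ 0.  -3.2  4.8] w 0.0141
```

Request:
shift_gripper:
  increments: "0 0 -0.02 0 0 0;0 0 -0.05 0 0 0;0 0 -0.09 0 0 0;0 0 -0.13 0 0 0;0 0 -0.13 0 0 0"

```text
t: 2.6
position: [0.5239, 0.2107, 0.2166]
orientation: [0.143, 3.124, 0.01]
wrist_force: [1.9, 1.3, -0.4]
gripper_width: 0.0143
finger_force: 78.5
```

Request:
shift_gripper:
  increments: "0 0 -0.02 0 0 0;0 0 -0.02 0 0 0"

```text
t: 2.8
position: [0.5206, 0.2095, 0.2313]
orientation: [0.144, 3.132, 0.004]
wrist_force: [0.7, 0.2, 0.1]
gripper_width: 0.014
finger_force: 78.5
```

Run:
```python
from h import *
a=np.array([-np.sin(-.078)*.5,np.cos(-.078)*.5,np.cos(np.pi/6)]); h=np.array([.4573,-.212,.1305])
print(a); delta(h+a*(.1-.018-.0187+.04),Rt(-.078,np.pi/6))   # 40 mm clear
```

```text
[0.03896047 0.49847977 0.8660254 ]
t 2.8 pos [0.5206 0.2095 0.2313] delta [ 0.0253 -0.3739  0.0101] [ 0.5266  0.0021 -0.0149] F [0.7 0.2 0.1] w 0.014
```

Request:
shift_gripper:
  increments: "0.01 -0.03 -0.02 0 0 0;0.02 -0.07 -0.03 0.1 0 0;0.025 -0.11 -0.03 0.2 0 0;0.025 -0.15 -0.03 0.3 0 0;0.025 -0.19 -0.03 0.4 0 -0.01"
  quiet: true

```text
ok
```

Run:
```python
from h import *
a=np.array([-np.sin(-.078)*.5,np.cos(-.078)*.5,np.cos(np.pi/6)]); h=np.array([.4573,-.212,.1305])
delta(h+a*(.1-.016-.0187+.04),Rt(-.078,np.pi/6))
```

```text
t 3.3 pos [0.4762 0.0205 0.2579] delta [ 1.000e-04 -1.519e-01  1.041e-01] [ 0.1207 -0.003  -0.002 ] F [ 0.2  0.1 -1.4] w 0.0143
```

Request:
shift_gripper:
  increments: "0 -0.04 0.025 0.04 0 0;0 -0.08 0.05 0.1 0 0;0 -0.12 0.075 0.12 0 0;0 -0.145 0.095 0.12 0 0;0 -0.145 0.095 0.12 0 0"
  quiet: true

```text
ok
```

Request:
shift_gripper:
  increments: "0 0 0 0 0 0;0 0 0 0 0 0"
  quiet: true

```text
ok
```

Run:
```python
from h import *
a=np.array([-np.sin(-.078)*.5,np.cos(-.078)*.5,np.cos(np.pi/6)]); h=np.array([.4573,-.212,.1305])
delta(h+a*(.1-.016-.0187+.04),Rt(-.078,np.pi/6))
ims=[]
for n,(x,y) in(("side",(330,100)),("top",(340,140))):
    im=ctrl.get_image(n);np.save(f"pics/{n}1.npy",im); s=4
    c=cv2.resize(im[y:y+120,x:x+100,::-1],None,fx=s,fy=s,interpolation=cv2.INTER_CUBIC)
    for k in range(0,100,10): cv2.putText(c,str(x+k),(k*s,8),0,.3,(255,255,255),1)
    for k in range(0,120,10): cv2.putText(c,str(y+k),(0,k*s+4),0,.3,(0,255,255),1)
    ims.append(c)
cv2.imwrite("pics/m1.png",np.hstack(ims))
```

```text
t 4.0 pos [ 0.4628 -0.1476  0.2271] delta [ 0.0004 -0.0078  0.0106] [ 0.0045 -0.0031 -0.0021] F [ 0.2  0.6 -0.2] w 0.0138
```

View pics/m1.png

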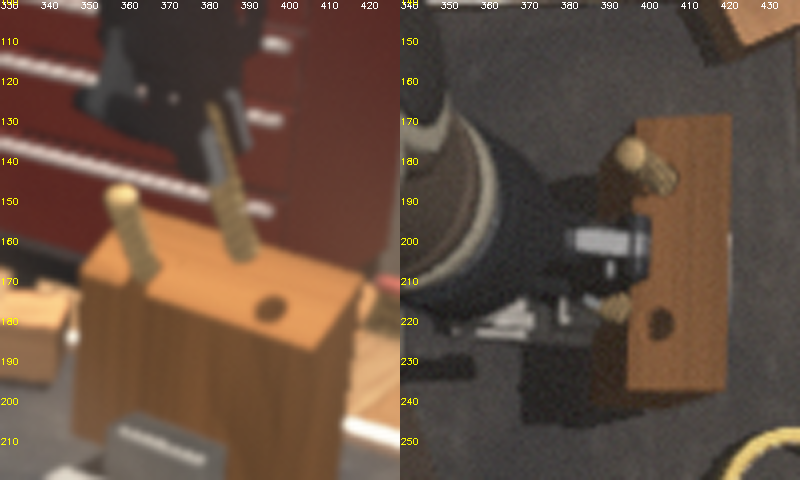

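The side view shows the held dowel's lower end at about (390.5,164), up and left of the hole at (397.5,177). In the top view that end is at about (397.5,217) and the hole at (405,220.5). I'll compare both with the model projections.

Run:
```python
from h import *
s=ctrl.get_state();R=Ro.from_rotvec(s["orientation"]);z=R.as_matrix()[:,2];p=s["position"]
pin=p-.0187*z
print("tool z",z.round(3))
top=pin-.016*z; tip=top+.1*z; print("pred tip",tip.round(4),"meas tip",tri((390.5,163.8),(397.3,216.8)))
for n in C: print(n,"tip,+20mm,top",proj(n,[tip,tip-.02*z,top]).round(1).tolist())
phi=-.078;l=np.array([-np.sin(phi),np.cos(phi),0]);a=.5*l+[0,0,.866];y=np.array([np.cos(phi),np.sin(phi),0])
h=np.array([.4573,-.212,.1305])
for n in C: print(n,"hole",proj(n,[h]).round(1).tolist(),"fit base/tip",proj(n,[h+.08*y,h+.08*y+.06*a]).round(1).tolist())
u=-.866*l+[0,0,.5] # up-slope = toward robot right & up
u=np.array(-np.cos(np.pi/6)*l+np.array([0,0,.5]))
for n in C: print(n,"rim +x,-x,+y,-y",proj(n,[h+.00875*u,h-.00875*u,h+.00875*y,h-.00875*y]).round(1).tolist())
```

```text
tool z [-0.041 -0.495 -0.868]
pred tip [ 0.4605 -0.1796  0.1708] meas tip (array([ 0.46210484, -0.18607543,  0.16757677]), np.float64(0.004129851538015406))
side tip,+20mm,top [[390.8, 163.5], [388.9, 156.7], [380.3, 126.9]]
top tip,+20mm,top [[394.1, 216.5], [391.0, 214.8], [377.3, 207.4]]
side hole [[397.9, 177.4]] fit base/tip [[366.8, 167.3], [360.1, 148.1]]
top hole [[405.0, 220.6]] fit base/tip [[406.2, 184.4], [397.9, 177.5]]
side rim +x,-x,+y,-y [[400.0, 174.5], [395.7, 180.4], [394.3, 176.3], [401.5, 178.6]]
top rim +x,-x,+y,-y [[409.0, 220.6], [401.1, 220.6], [405.2, 216.6], [404.9, 224.7]]
```

Add to h.py:
```python
PHI=-.078; LF=np.array([-np.sin(PHI),np.cos(PHI),0]);A=.5*LF+[0,0,.866];Y=np.array([np.cos(PHI),np.sin(PHI),0]);U=-.866*LF+[0,0,.5]
HO=np.array([.4573,-.212,.1305])
def go(out): delta(HO+A*(.1-.016-.0187+out),Rt(PHI,np.pi/6))
```

```bash
python3 -c "
from h import *
go(.006)"
```

```text
t 4.1 pos [ 0.4632 -0.1473  0.2275] delta [ 0.0007 -0.0079  0.0451] [ 0.0041 -0.0022 -0.0015] F [-0.5  0.   0.1] w 0.0136
```

Request:
shift_gripper:
  increments: "0.0007 -0.008 0.01 0.004 -0.002 0;0.0007 -0.008 0.025 0.004 -0.002 0;0.0007 -0.008 0.045 0.004 -0.002 0;0.0007 -0.008 0.045 0.004 -0.002 0;0.0007 -0.008 0.045 0.004 -0.002 0"
  quiet: true

```text
ok
```

Run:
```python
from h import *
go(.006)
ims=[]
for n,(x,y) in(("side",(365,130)),("top",(365,185))):
    im=ctrl.get_image(n);np.save(f"pics/{n}2.npy",im); s=6
    c=cv2.resize(im[y:y+60,x:x+65,::-1],None,fx=s,fy=s,interpolation=cv2.INTER_CUBIC)
    for k in range(0,65,10): cv2.putText(c,str(x+k),(k*s,8),0,.3,(255,255,255),1)
    for k in range(0,60,10): cv2.putText(c,str(y+k),(0,k*s+4),0,.3,(0,255,255),1)
    ims.append(c)
cv2.imwrite("pics/m2.png",np.hstack(ims))
```

```text
t 4.6 pos [ 0.4591 -0.1775  0.192 ] delta [-0.0009  0.0009 -0.0007] [-0.0005 -0.0026 -0.002 ] F [0.5 0.1 0.3] w 0.0141
```

View pics/m2.png

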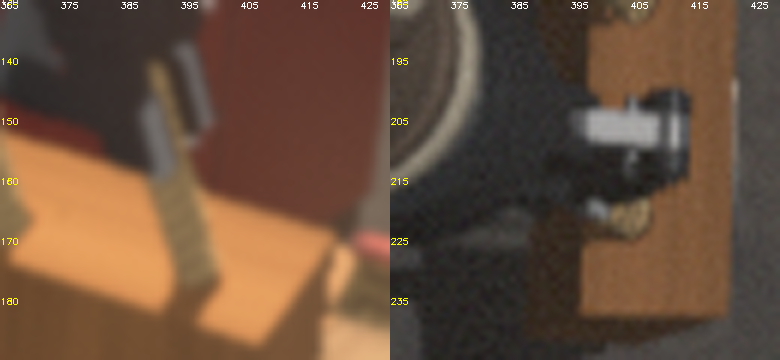

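The side view shows the dowel's end at about (397,176), right over the hole. In the top view it covers the hole at about (405,220). I'll push gently now.

Request:
shift_gripper:
  increments: "-0.0005 0.0005 0.003 0 -0.002 0;-0.0005 0.0005 0.006 0 -0.002 0;-0.0005 0.0005 0.009 0 -0.002 0;-0.0005 0.0005 0.009 0 -0.002 0"

```text
t: 5.1
position: [0.4597, -0.1805, 0.184]
orientation: [-0.122, -3.015, 0.805]
wrist_force: [0.4, 3.5, -0.8]
gripper_width: 0.0142
finger_force: 78.7
```

```bash
python3 -c "
from h import *
go(-.005)"
```

```text
t 5.1 pos [ 0.4597 -0.1805  0.184 ] delta [-0.0001 -0.0006  0.0018] [ 0.0019  0.0009 -0.0032] F [ 0.4  3.5 -0.8] w 0.0142
```

Request:
shift_gripper:
  increments: "0 0 0.003 0 0 0;0 0 0.006 0 0 0;0 0 0.006 0 0 0"

```text
t: 5.4
position: [0.4591, -0.184, 0.1779]
orientation: [-0.121, -3.014, 0.806]
wrist_force: [0.2, 4.3, -2.8]
gripper_width: 0.014
finger_force: 78.6
```

```bash
python3 -c "
from h import *
go(-.009)"
```

```text
t 5.4 pos [ 0.4591 -0.184   0.1779] delta [-0.0004 -0.0005 -0.0012] [ 0.0013 -0.0001 -0.0024] F [ 0.2  4.3 -2.8] w 0.014
```

Request:
shift_gripper:
  increments: "0 0.0007 0.003 0 0 0;0 0.0007 0.007 0 0 0;0 0.0007 0.01 0 0 0;0 0.0007 0.01 0 0 0"

```text
t: 5.8
position: [0.4587, -0.189, 0.1692]
orientation: [-0.121, -3.013, 0.807]
wrist_force: [0.8, 2.8, -3.7]
gripper_width: 0.0141
finger_force: 78.6
```

```bash
python3 -c "
from h import *
go(-.02)"
```

```text
t 5.8 pos [ 0.4587 -0.189   0.1692] delta [-0.0004 -0.0006 -0.0003] [ 0.0002 -0.0003 -0.0022] F [ 0.8  2.8 -3.7] w 0.0141
```

Insertion is smooth at about 20 mm deep. Continuing.

Request:
shift_gripper:
  increments: "0 0 0.004 0 0 0;0 0 0.008 0 0 0;0 0 0.012 0 0 0;0 0 0.015 0 0 0;0 0 0.015 0 0 0"

```text
t: 6.3
position: [0.4581, -0.1964, 0.1563]
orientation: [-0.121, -3.013, 0.807]
wrist_force: [0.4, 3.1, -3.4]
gripper_width: 0.0139
finger_force: 78.7
```

Request:
shift_gripper:
  increments: "0 0.0003 0.002 0 0 0;0 0.0003 0.004 0 0 0;0 0.0003 0.004 0 0 0"

```text
t: 6.6
position: [0.4587, -0.1974, 0.1548]
orientation: [-0.125, -3.014, 0.807]
wrist_force: [-2.1, 12.1, 8.9]
gripper_width: 0.0139
finger_force: 80.3
```

```bash
python3 -c "
from h import *
go(-.04)"
```

```text
t 6.6 pos [ 0.4587 -0.1974  0.1548] delta [ 0.0002 -0.0006  0.0031] [ 0.0003  0.0002 -0.0046] F [-2.1 12.1  8.9] w 0.0139
```

Request:
shift_gripper:
  increments: "0 0.0005 0.002 0 0 0;0 0.0005 0.003 0 0 0;0 0.0005 0.003 0 0 0"

```text
t: 6.9
position: [0.4592, -0.1975, 0.1546]
orientation: [-0.128, -3.015, 0.808]
wrist_force: [-8.1, 23.5, 25.8]
gripper_width: 0.0141
finger_force: 82.8
```

Run:
```python
from h import *
go(-.04)
S,T=ctrl.get_image("side"),ctrl.get_image("top"); s=6
ims=[]
for im,(x,y) in((S,(345,125)),(T,(375,165))):
    c=cv2.resize(im[y:y+70,x:x+65,::-1],None,fx=s,fy=s,interpolation=cv2.INTER_CUBIC)
    for k in range(0,65,10): cv2.putText(c,str(x+k),(k*s,8),0,.3,(255,255,255),1)
    for k in range(0,70,10): cv2.putText(c,str(y+k),(0,k*s+4),0,.3,(0,255,255),1)
    ims.append(c)
cv2.imwrite("pics/m3.png",np.hstack(ims))
```

```text
t 6.9 pos [ 0.4592 -0.1975  0.1546] delta [ 0.0008 -0.0006  0.0029] [-0.0001  0.0006 -0.0071] F [-8.1 23.5 25.8] w 0.0141
```

View pics/m3.png

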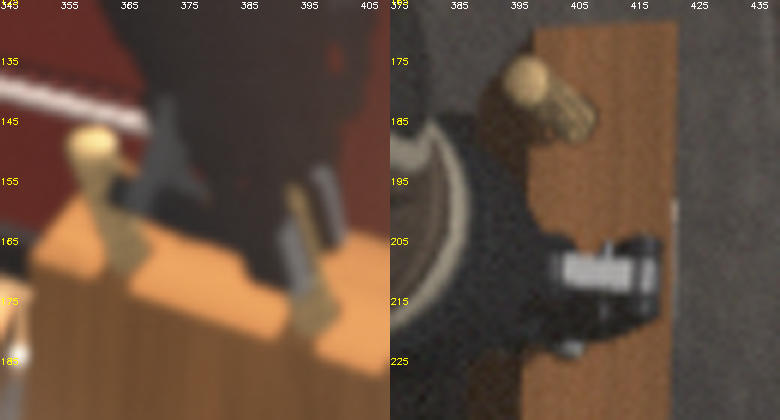

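The side view shows the dowel entering the hole at about (397,178), with no gap at the rim and a hard stop under 34 N. I'll release, back off and compare its tip with the fitted dowel's.

Request:
shift_gripper:
  increments: "0 -0.0005 -0.004 0 0 0;0 -0.0005 -0.004 0 0 0"
  quiet: true

```text
ok
```

Request:
shift_gripper:
  increments: "0 0 0 0 0 0;0 0 0 0 0 0;0 0 0 0 0 0"
  finger_gap: 0.045

```text
t: 7.5
position: [0.4585, -0.1986, 0.1547]
orientation: [-0.121, -3.013, 0.811]
wrist_force: [-0.7, 0.8, 0.1]
gripper_width: 0.0456
finger_force: 0.0
```

Request:
shift_gripper:
  increments: "0 0 -0.03 0 0 0;0 0 -0.07 0 0 0;0 0 -0.11 0 0 0;0 0.04 -0.13 0 0 0;0 0.08 -0.14 0 0 0"

```text
t: 8.0
position: [0.4718, -0.0582, 0.2387]
orientation: [-0.127, -3.02, 0.81]
wrist_force: [0.5, 0.0, -0.4]
gripper_width: 0.0449
finger_force: 0.0
```

Request:
shift_gripper:
  increments: "0 0.04 -0.02 0 0 0;0 0.08 -0.03 0 0 0;0 0.12 -0.03 0 0 0;0 0.12 -0.03 0 0 0"
  quiet: true

```text
ok
```

Run:
```python
from h import *
S,T=ctrl.get_image("side"),ctrl.get_image("top"); s=6
np.save("pics/side4.npy",S);np.save("pics/top4.npy",T)
ims=[]
for im,(x,y) in((S,(345,125)),(T,(375,165))):
    c=cv2.resize(im[y:y+70,x:x+65,::-1],None,fx=s,fy=s,interpolation=cv2.INTER_CUBIC)
    for k in range(0,65,10): cv2.putText(c,str(x+k),(k*s,8),0,.3,(255,255,255),1)
    for k in range(0,70,10): cv2.putText(c,str(y+k),(0,k*s+4),0,.3,(0,255,255),1)
    ims.append(c)
cv2.imwrite("pics/m4.png",np.hstack(ims))
for o in(0,.003,.006): print(o,*[proj(n,[HO+A*(.06+o),HO+A*.06+.08*Y]).round(1).tolist() for n in C])
```

```text
0 [[392.4, 157.8], [360.1, 148.1]] [[396.6, 216.0], [397.9, 177.5]]
0.003 [[392.1, 156.8], [360.1, 148.1]] [[396.1, 215.8], [397.9, 177.5]]
0.006 [[391.8, 155.8], [360.1, 148.1]] [[395.7, 215.5], [397.9, 177.5]]
```

View pics/m4.png

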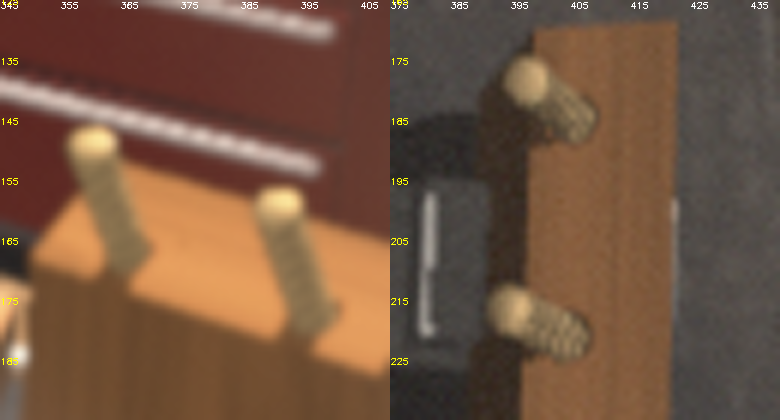

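Side tips are at about (360.5,148.7) for the fitted dowel and (391.5,158.5) for the new one. In the top view they are at (398,178.3) and (395.7,216.3). The two dowels look parallel and equally long. I'll check that with numbers.

Run:
```python
from h import *
S,T=np.load("pics/side4.npy"),np.load("pics/top4.npy")
r=[]
for ps,pt in(((360.5,148.7),(398,178.3)),((391.5,158.5),(395.7,216.3))):
    a,sa=blob(S,ps,6,t=175);b,sb=blob(T,pt,6,t=135); print(a.round(1),sa,b.round(1),sb)
    r.append((tri(ps,pt)[0],tri(a,b)[0]))
for k in(0,1):
    d=r[1][k]-r[0][k]; print(r[0][k].round(4),r[1][k].round(4),"along Y %.4f U %.4f A %.4f"%(d@Y,d@U,d@A))
s=ctrl.get_state();print(s["position"],s["wrist_force"])
```

```text
[360.4 148.2] [ 6.125     4.125    19.734375] [398.6 178. ] [ 4.75    6.25   23.3125]
[391.4 158.3] [ 6.125    4.      19.46875] [395.9 216.2] [ 4.5       6.5      22.171875]
[ 0.5383 -0.1886  0.1814] [ 0.4598 -0.1803  0.1815] along Y -0.0789 U -0.0018 A 0.0012
[ 0.539  -0.1896  0.1821] [ 0.4601 -0.1807  0.1817] along Y -0.0793 U -0.0026 A 0.0010
[0.4788117  0.05950873 0.20098971] [ 0.7716956  -0.62851786  0.60094682]
```

Run:
```python
from h import *
S=ctrl.get_image("side");T=ctrl.get_image("top")
for ps in((259,286.6),(202.7,237)): print(blob(S,ps,7,t=175)[0].round(1))
print(ctrl.close_job())
```

```text
Traceback (most recent call last):
  File "h.py", line 20, in blob
    n,l,st,ce=cv2.connectedComponentsWithStats(m); k=l[8*r+4,8*r+4] or 1+np.argmax(st[1:,4])
                                                                         ~~~~~~~~~^^^^^^^^^^
ValueError: attempt to get argmax of an empty sequence
```

Run:
```python
from h import *
cv2.imwrite("pics/fin.png",np.vstack([ctrl.get_image("side")[100:380,:,::-1],ctrl.get_image("top")[100:380,:,::-1]]))
```

```text
(no output)
```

View pics/fin.png

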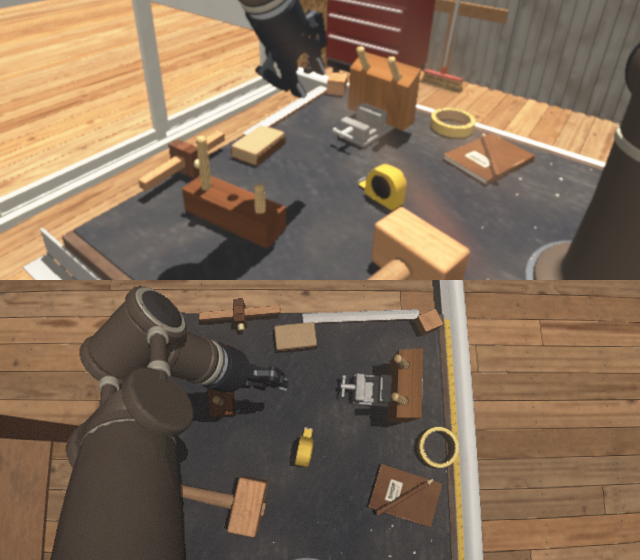

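The short dowel, at about (259,286), and the long one, at about (202,238), still stand in the block; the arm's shadow on them is what broke the check. The tape measure and sanding block haven't moved, and the gripper is clear of everything.

```bash
python3 -c "
from cell import ctrl
print(ctrl.close_job())"
```

```text
the job is handed in; nothing more can be done
None
```

I fitted the middle-length dowel in the empty hole and pushed it to a hard stop; it stands within about 1 mm of the neighbouring dowel's height, and I released it and handed the job in (no verdict came back).

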